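# Loosen the ribbed ring of the bronze holder by two turns

### The job

Loosen the holder that has the bronze lid on it: roll its ribbed ring round with a fingertip, counter-clockwise seen from above, by two full turns, so that the brass mark on the ring is back beside the brass mark on the flange for the second time. Do not touch or shift the bronze, leave the empty holder's ring and everything else on the bench as they are, and finish with the hand clear.

Things in the scene. Friction and masses are not known exactly. Their poses are not given: they have to be found in the camera images.
- holder: The round holder with the bronze lid on it, fixed to the bench. Origin: centre of its underside, on the bench; z up. From below: an aluminium flange 164 mm in diameter, 10 mm high; a black ribbed rubber ring from 13 to 35 mm above the bench; a deck 92 mm in diameter with its top at 40 mm, carrying three small jaws (to 54 mm above the bench) and the bronze lid.
- holder_rim (a point): Centre of the ribbed ring, on its vertical axis, 24 mm above the bench. Ring: 130 mm in diameter over 36 upright ribs, 2 mm proud; too wide to grip. Pushed sideways, ring, deck and lid together give 1 mm per 2.5 N, 4 mm at most, and spring back. A fingertip pressed on its side (3 to 6 N) and drawn along the rim turns it; it stays where left.
- holder_mark (a point): Middle of the flat brass mark on the flange's top, 14 mm radial by 9 mm, in the holder's +x direction, 74.5 mm from the axis.
- holder_ring (a joint): Turn of that holder's ribbed ring in radians: 0 as it starts (tightened, it stops there), growing as it is loosened, which is counter-clockwise seen from above; one full turn is 6.283; stop at 18.85. It takes about 0.06 N m (1 N at the rim). Each turn draws the three jaws 4 mm outwards.
- holder_index (a point): The flat brass mark on the top of that ring (14 mm radial by 9 mm, 55 mm from the axis, 37 mm above the bench). It turns with the ring; at the start it stands beside the brass mark on the flange.
- bronze: A small dark bronze box lid with a knob, 64 mm in diameter, 26 mm high with the knob, loose between the jaws on the deck of the holder. Origin: centre of its underside, 40 mm above the bench, so its knob ends 66 mm above the bench. Old and fragile: not to be touched.
- spare: A second holder of the very same make, standing empty. Origin and axes as for the first. To be left alone.
- spare_ring (a joint): Turn of the empty holder's ring in radians, 0 at the start. To be left alone.
- cork_ring: Loose bystander, to be left where it is: a cork support ring, outer diameter 52, 18 high (mm).
- brush: Loose bystander, to be left where it is: a hand brush lying on the bench, under 30 high (mm).
- weight: Loose bystander, to be left where it is: a small brass weight with a neck, diameter 32, 36 high (mm).
- cup: Loose bystander, to be left where it is: a white ceramic cup, rim diameter 72, 80 high (mm).
- spatula: Loose bystander, to be left where it is: a spatula lying on the bench, under 30 high (mm).

How it is judged (in metres and radians):
On the way, in this order (a step that is already met when the one before it is completed fails the run):
1. the ring has been loosened by one full turn (value of joint holder_ring above 6.083 rad).
2. the ring has been loosened by two full turns (value of joint holder_ring above 12.066 rad), for 0.1 s.
At the end, for the whole second after the job is handed in: The loaded holder's ring stands two full turns from its start (12.57 rad, within 0.5 rad) and is at rest; the empty holder's ring is within 0.3 rad of its start; the bronze stands flat on the deck, within 6 mm of the holder's axis, at rest (value of joint holder_ring between 12.066 and 13.066 rad and velocity of joint holder_ring between -0.05 and 0.05 rad/s and value of joint spare_ring below 0.3 rad and horizontal distance between bronze and holder below 0.006 m and z of bronze in the frame of holder below 0.043 m and angle between bronze's own z axis and vertical below 0.1 rad and linear speed of bronze below 0.02 m/s); the robot touches nothing.
It fails at once if the bronze is touched by the robot (contact force between bronze and the fingers above 0.3 N or contact force between bronze and the arm above 0.3 N).
It fails at once if the bronze is lifted, tipped or shifted (distance of bronze from where it was at the start of the episode above 0.008 m or angle between bronze's own z axis and vertical above 0.2 rad).
It fails at once if the empty holder's ring is turned (value of joint spare_ring above 0.5 rad).
It fails at once if a bystander is moved by more than 25 mm (distance of any of cork_ring, brush, weight, cup, spatula from where it was at the start of the episode above 0.025 m).
It also fails if it takes over 72 s, if anything falls off the work surface, if the arm or the gripper's body presses on something with over 40 N, if the wrist force passes 120 N, or if a joint passes its speed limit or range.

### The arm

A 6-joint arm with a two-finger parallel gripper is mounted at the origin on the work surface. World frame = base frame: x ahead of the robot, y to its left, z up, the work surface at z = 0. Lengths are in mm, angles in rad, forces in N, time in s.
With the tool pointing down it reaches from about 300 to 775 mm from the base axis. Payload 14.6 kg.
Tool frame: the origin (TCP) lies at the very end of the fingers, on their centre line; the grasp point (between the pads) lies 19 mm behind it; z points along the fingers, y is the line along which they close (so a half turn about z gives the same grasp; the last joint's range is limited). The gripper opens to 94 mm and grips with 3 to 60 N. Pads are 16 mm wide; open, the fingers measure 119 mm over their backs; the gripper's body (75 mm by 177 mm) begins 78 mm behind the grasp point.
Start: joints at [-0.067, 0.3, 1.521, -0, 1.321, -0.067], TCP at [549.99, -0.002, 205.446] pointing down, gripper open.
Joint ranges: [-3.03, 3.03], [-0.79, 2.21], [0.23, 2.52], [-1.04, 4.18], [0, 3.07], [-2.55, 2.55]. Speed limits (rad/s): [2.22, 2.22, 2.57, 3.14, 3.14, 3.14].

### API

Orientations are given as [roll, pitch, yaw] about the fixed x, y, z axes, in that order (R = Rz(yaw) Ry(pitch) Rx(roll)).
In Python, from cell import manip, eyes, ticket gives the robot as it stands. The module is installed in compiled form; this text tells all that it offers.
- The arm moves only by the tool arm_command, never from a script. Its argument "plan" is a list of rows, each a list of 5 numbers: the opening, from -1 (shut) to 1 (fully open), then the shift along the tool's x, y, z in m, then the turn about the tool's z in rad. In form: [[jaw, dx, dy, dz, roll], ...]. A call has 1 to 20 rows; each row shifts and turns the commanded pose from where the row before left it, along the tool's axes as they then stand; what a row does not reach is not made up. A row lasts 1/8 s, in which the tool goes at most 62.5 mm and 10.7 degrees, less where a joint would pass 70% of its speed; a pose out of reach is approached as far as the arm can. A call is refused whole if a number of a shift passes 0.0625 or a number of a turn 0.188, either way. A call with a gripper value outside its range is refused whole. The fingers move at their own pace and stop on an object; "newtons" is the grip in N (left out, the last holds). Time passes only in rows, so rows that do not move let the fingers close. It gives the time, the measured TCP pose, the force, the opening and the grip force at its end, in the units of the state.
- manip.read_state(): the state, without advancing time (a new reading comes with each control period).
- eyes.camera(name): name is "scene" or "side" or "wrist"; returns a dict with "img" (480x640x3 uint8, blue, green, red), "z_map" (480x640 float32, mm along the optical axis (not along the pixel's ray), 0 where there is no reading), "fx", "fy", "cx", "cy" (pixels), "dist" ([k1, k2, p1, p2, k3] as OpenCV has them; the pictures are not rectified), "eye" and "orientation" of the camera in the world. Camera axes: x right, y down, z forward; pixel columns grow to the right and rows downward; lengths in mm; the calibration is good to about 2 mm. A picture is of the moment at which its call begins.
- ticket.sign_off(): hands the job in; it is judged then, once.
The state is a dict: "clock": time; "joints": joint angles; "qd": joint speeds; "effort": joint torques, N m; "eef_pos": TCP position; "eef_rot": TCP orientation; "wrist_force": force on the tool from outside, world axes, zero at the start; "moment": the same for the moment, N m; "finger_gap": finger opening in mm; "finger_force": force on a finger pad.
Only numpy, scipy, OpenCV 4.12 (cv2) and the standard library are available. Lean on these libraries where they do the work, as an engineer would, in place of code of your own. Each camera call takes 0.05 s, during which the arm holds its last target. There are 200 camera calls.

## Working session

There is one attempt and no reset: what is moved stays moved. The work goes in short steps, Python scripts to look and compute and a tool call to move; the robot and the scene stay as the last step left them, time stands still between calls to the robot, and variables do not carry over. Pictures are saved under pics/ and viewed, at most 10 in all, crops included, and the job is handed in when it is done.

Besides the shell and the picture viewer there is one more tool, called as name([rows], argument=value, ...), one row to a line, values as JSON. arm_command: Moves the arm, as the interface text tells. Its arguments: {"type":"object","properties":{"plan":{"type":"array"},"newtons":{"type":"number"}},"required":["plan"]}

```bash
mkdir -p pics; cat > h.py <<'E'
import numpy as np, cv2
from cell import manip, eyes, ticket
from scipy.spatial.transform import Rotation as R
def rot(o):
    o=np.array(o,float)
    return o if o.shape==(3,3) else (R.from_euler('xyz',o).as_matrix() if o.size==3 else R.from_quat(o).as_matrix())
def cloud(c):
    K=np.array([[c['fx'],0,c['cx']],[0,c['fy'],c['cy']],[0,0,1]])
    v,u=np.mgrid[0:480,0:640]
    p=cv2.undistortPoints(np.stack([u,v],-1).reshape(-1,1,2).astype(float),K,np.array(c['dist'],float)).reshape(480,640,2)
    z=c['z_map'].astype(float)
    P=np.dstack([p[...,0]*z,p[...,1]*z,z])@rot(c['orientation']).T+np.array(c['eye'])
    P[z==0]=np.nan
    return P
E
python3 - <<'E'
from h import *
s=manip.read_state(); print({k:np.round(v,3) for k,v in s.items()})
for n in ('scene','side','wrist'):
    c=eyes.camera(n); cv2.imwrite(f'pics/{n}0.png',c['img']); np.save(f'{n}.npy',cloud(c)); print(n,c['eye'],c['orientation'])
E
```

```text
{'clock': np.float64(0.0), 'joints': array([-0.067,  0.3  ,  1.522, -0.   ,  1.321, -0.067]), 'qd': array([-0.   ,  0.   , -0.   , -0.001,  0.001, -0.   ]), 'effort': array([-2.0000e-03, -5.3181e+01, -3.5274e+01,  7.1000e-02,  2.4000e-02,
       -0.0000e+00]), 'eef_pos': array([5.49731e+02, 3.00000e-03, 2.04887e+02]), 'eef_rot': array([-3.14 , -0.   ,  1.571]), 'wrist_force': array([0.033, 1.073, 0.319]), 'moment': array([-0.02 , -0.028, -0.018]), 'finger_force': np.float64(0.0), 'finger_gap': np.float64(93.851)}
scene [1322.76704487 -838.97537107  787.61401109] [-2.14893532 -0.02326364  0.72885619]
side [  55.45752768 -671.3344121   780.81829705] [-2.26618671e+00 -2.13380744e-03 -6.86844862e-01]
wrist [549.86204889  70.07783549 384.22440975] [2.89380669e+00 5.76581808e-05 2.82520177e-04]
```

View pics/scene0.png

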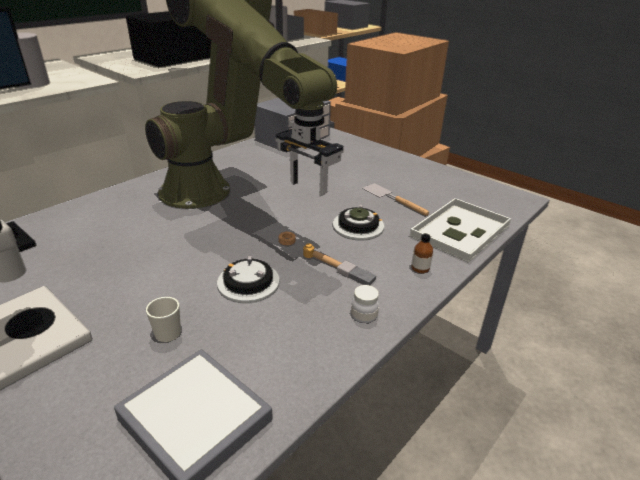

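View pics/side0.png

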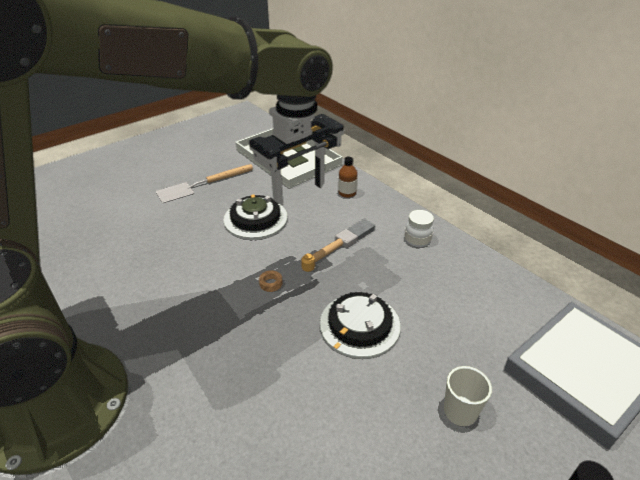

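The scene view shows the loaded holder at about (358,220) and the empty one at (248,280). In the side view they are at (255,215) and (360,320).

```bash
python3 - <<'E'
from h import *
from scipy.optimize import least_squares
im={n:cv2.imread(f'pics/{n}0.png').astype(int) for n in ('scene','side','wrist')}
def circ(Q):
    f=lambda p:np.hypot(Q[:,0]-p[0],Q[:,1]-p[1])-p[2]
    r=least_squares(f,[*Q.mean(0)[:2],60],loss='soft_l1',f_scale=2); return r.x,np.abs(r.fun).mean()
for n,uv in (('scene',(358,218)),('side',(255,212)),('wrist',None)):
    P=np.load(n+'.npy'); I=im[n]
    if uv: print(n,'seed',P[uv[1],uv[0]].round(0)); c=P[uv[1],uv[0],:2]; c0=c
    else: c=c0
    d=np.hypot(P[...,0]-c[0],P[...,1]-c[1]); near=d<110
    dark=I.max(-1)<70
    top=near&(P[...,2]>31)&(P[...,2]<39)&dark&(d<85)
    if top.sum()>30: print(' ring top',top.sum(),[np.round(x,1) for x in circ(P[top])])
    fl=near&(P[...,2]>7)&(P[...,2]<13)&(I.min(-1)>110)
    if fl.sum()>30:
        print(' flange',fl.sum(),[np.round(x,1) for x in circ(P[fl])], np.nanmedian(P[fl][:,2]))
    br=near&(I[...,2]>150)&(I[...,0]<90)&(I[...,2]-I[...,0]>90)
    for v,u in np.argwhere(br): print('  brass',u,v,P[v,u].round(0))
    # neighbours
    tall=(P[...,2]>6)&(d<190)&(d>90)&(P[...,2]<70)
    a=np.degrees(np.arctan2(P[...,1]-c[1],P[...,0]-c[0]))
    for k in range(-180,180,20):
        m=tall&(a>=k)&(a<k+20)
        if m.sum()>5: print('   near',k,m.sum(),np.percentile(d[m],3).round(),np.percentile(P[m][:,2],95).round())
E
```

```text
scene seed [581. 195.  45.]
 ring top 231 [array([567.3, 217.7,  56.2]), np.float64(4.8)]
 flange 284 [array([565.9, 219.1,  74.6]), np.float64(5.1)] 9.164023711960567
  brass 374 213 [592. 266.  38.]
  brass 375 213 [594. 268.  38.]
  brass 374 214 [595. 261.  37.]
  brass 375 214 [596. 265.  36.]
   near 20 87 163.0 30.0
   near 40 12 184.0 30.0
   near 60 7 90.0 11.0
side seed [549. 185.  52.]
 ring top 389 [array([567.1, 218. ,  55.8]), np.float64(4.6)]
 flange 505 [array([568.7, 220.2,  74.8]), np.float64(5.1)] 9.068033655148724
  brass 251 196 [593. 273.  33.]
  brass 253 196 [595. 267.  36.]
  brass 254 196 [596. 264.  36.]
   near -120 73 178.0 18.0
   near -100 19 180.0 34.0
   near -80 14 185.0 19.0
   near 0 26 91.0 10.0
   near 40 22 91.0 36.0
   near 60 24 91.0 36.0
   near 100 25 91.0 11.0
 ring top 3391 [array([567.4, 217.1,  55.8]), np.float64(4.3)]
 flange 4372 [array([567.8, 218.9,  74.7]), np.float64(4.5)] 9.84957125871793
   near -140 13 186.0 18.0
   near -120 343 178.0 19.0
   near -100 334 179.0 36.0
   near -80 228 182.0 20.0
   near -20 24 90.0 11.0
   near 0 362 90.0 11.0
```

View pics/wrist0.png

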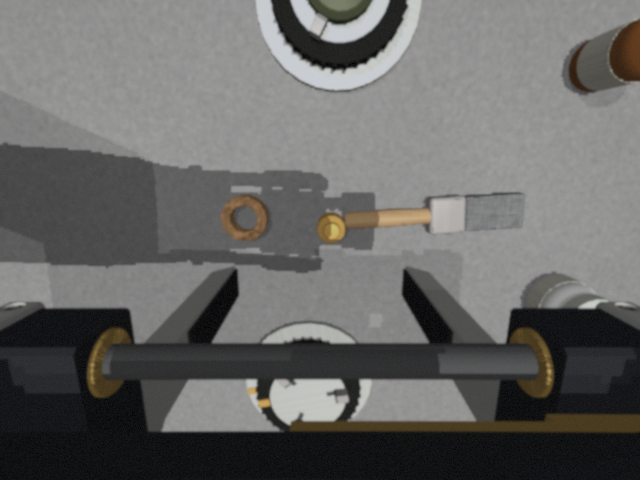

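The ring centre is at about (567, 218) and the ring's mark is near 60° at z = 37, which agrees with the given sizes. In the wrist view the cork ring (245,217), weight (331,229) and brush are all more than 170 mm from the axis. I'll close the fingers and drop beside the ring on its -y side.

arm_command([
  [-1,0.026,0.0035,0,0],
  [-1,0.026,0.0035,0,0],
  [-1,0.026,0.0035,0,0],
  [-1,0.026,0.0035,0,0],
  [-1,0.026,0.0035,0,0],
  [-1,0,0,0.02,0],
  [-1,0,0,0.02,0],
  [-1,0,0,0.02,0],
  [-1,0,0,0.02,0],
  [-1,0,0,0.02,0],
  [-1,0,0,0.02,0],
  [-1,0,0,0.02,0],
  [-1,0,0,0.02,0],
  [-1,0,0,0.01,0],
  [-1,0,0,0.01,0],
  [-1,0,0,0.007,0],
  [-1,0,0,0,0],
  [-1,0,0,0,0],
], newtons=10)

```text
clock: 2.4
eef_pos: [567.7, 130.1, 18.9]
eef_rot: [3.141, -0.0, 1.571]
wrist_force: [1.2, 0.0, -0.7]
finger_gap: 0.6
finger_force: 0.0
```

arm_command([
  [-1,0.006,0,0.001,0],
  [-1,0.006,0,0,0],
  [-1,0.002,0,0,0],
  [-1,0.002,0,0,0],
  [-1,0,0,0,0],
  [-1,0,0,0,0],
])

```text
clock: 3.15
eef_pos: [567.5, 145.7, 17.5]
eef_rot: [3.142, 0.0, 1.571]
wrist_force: [-0.5, -4.5, 2.0]
finger_gap: 0.4
finger_force: 2.1
```

```bash
python3 - <<'E'
from h import *
c=eyes.camera('wrist'); cv2.imwrite('pics/w1.png',c['img'])
s=manip.read_state();print(s['eef_pos'],s['wrist_force'],s['moment'])
E
```

```text
[567.53485592 145.73697966  17.48883433] [ 0.13573553 -3.92909105  1.82701275] [-0.82601762  0.02024626 -0.01045019]
```

View pics/w1.png

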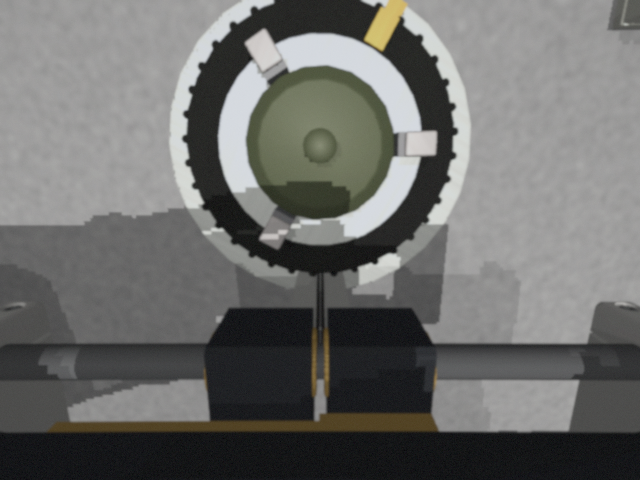

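The wrist view shows the fingertip touching the ring at (320,275), with about 4 N of force as expected. The brass marks sit side by side near (385,25). I'll start drawing along the rim.

arm_command([
  [-1,0,0.006,0,0],
  [-1,0,0.0065,0,0],
  [-1,0.0005,0.0083,0,0],
  [-1,0.0016,0.0081,0,0],
  [-1,0.0027,0.0079,0,0],
  [-1,0.0037,0.0074,0,0],
  [-1,0.0046,0.0069,0,0],
  [-1,0.0055,0.0062,0,0],
])

```text
clock: 4.2
eef_pos: [625.2, 165.0, 17.4]
eef_rot: [-3.141, -0.0, 1.571]
wrist_force: [-1.1, -1.1, -0.0]
finger_gap: 0.2
finger_force: 0.5
```

```bash
cat >> h.py <<'E'
def look(name='wrist',C=(567.5,217.2),save=None):
    c=eyes.camera(name); P=cloud(c); I=c['img']
    if save: cv2.imwrite(save,I)
    H=cv2.cvtColor(I,cv2.COLOR_BGR2HSV)
    m=(H[...,0]>14)&(H[...,0]<32)&(H[...,1]>90)&(H[...,2]>70)
    d=np.hypot(P[...,0]-C[0],P[...,1]-C[1]); a=np.degrees(np.arctan2(P[...,1]-C[1],P[...,0]-C[0]))
    for n,lo,hi,zl,zh in (('idx',44,66,29,45),('flange',64,85,4,16)):
        k=m&(d>lo)&(d<hi)&(P[...,2]>zl)&(P[...,2]<zh)
        if k.sum()>3:
            z=np.exp(1j*np.radians(a[k])).mean(); print(name,n,k.sum(),'ang',np.degrees(np.angle(z)).round(1),'spread',abs(z).round(3),'r',np.median(d[k]).round(1),'pos',np.median(P[k],0).round(1))
    s=manip.read_state(); p=np.array(s['eef_pos']); print('tcp rel',(p[:2]-C).round(1),'z',p[2].round(1),'F',np.round(s['wrist_force'],1),'clock',s['clock'])
E
python3 - <<'E'
from h import *
look('wrist',save='pics/w2.png'); look('scene'); look('side')
E
```

```text
wrist idx 878 ang 111.7 spread 0.993 r 55.7 pos [546.8 268.6  37.4]
wrist flange 466 ang 61.5 spread 1.0 r 74.9 pos [603.1 282.9  10.9]
tcp rel [ 58.2 -51.6] z 17.5 F [0.1 0.5 0.9] clock 4.25
tcp rel [ 57.8 -51.9] z 17.4 F [0.8 0.1 0.2] clock 4.3
side idx 7 ang 114.6 spread 0.999 r 60.9 pos [542.4 271.2  36.3]
tcp rel [ 57.5 -52.2] z 17.4 F [0.1 0.4 0.7] clock 4.35
```

View pics/w2.png

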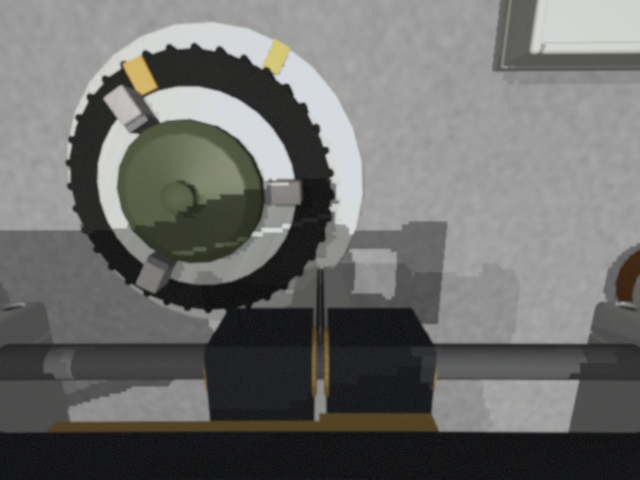

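The ring followed by about 51° (index at 111.7°, flange mark at 61.5°). Contact force has faded at the finger's corner, so I'll move inward slightly and continue.

arm_command([
  [-1,0.0011,-0.0011,0,0],
  [-1,0.0061,0.0054,0,0],
  [-1,0.0067,0.0045,0,0],
  [-1,0.0073,0.0036,0,0],
  [-1,0.0077,0.0026,0,0],
  [-1,0.008,0.0016,0,0],
  [-1,0.0081,0.0005,0,0],
])

```text
clock: 5.22
eef_pos: [642.2, 210.2, 17.6]
eef_rot: [3.141, -0.0, 1.571]
wrist_force: [3.5, -0.7, -0.4]
finger_gap: 0.4
finger_force: 2.0
```

```bash
python3 - <<'E'
from h import *
look('wrist')
E
```

```text
wrist idx 618 ang 156.5 spread 0.998 r 56.9 pos [515.4 239.9  37.6]
wrist flange 379 ang 61.5 spread 1.0 r 75.1 pos [603.2 283.2  11. ]
tcp rel [74.7 -6.1] z 17.6 F [ 4.   0.2 -0.4] clock 5.275
```

arm_command([
  [-1,0.0075,0,0,0],
  [-1,0.0075,0,0,0],
  [-1,0.0081,-0.0005,0,0],
  [-1,0.008,-0.0016,0,0],
  [-1,0.0077,-0.0026,0,0],
  [-1,0.0073,-0.0036,0,0],
  [-1,0.0067,-0.0045,0,0],
  [-1,0.0061,-0.0054,0,0],
  [-1,0.0054,-0.0061,0,0],
  [-1,0.0045,-0.0067,0,0],
  [-1,0.0036,-0.0073,0,0],
  [-1,0.0026,-0.0077,0,0],
  [-1,0.0016,-0.008,0,0],
  [-1,0.0005,-0.0081,0,0],
])

```text
clock: 7.02
eef_pos: [579.1, 288.2, 17.7]
eef_rot: [3.141, -0.002, 1.571]
wrist_force: [2.6, 8.8, 0.3]
finger_gap: 0.9
finger_force: 4.5
```

```bash
python3 - <<'E'
from h import *
look('wrist'); look('side')
E
```

```text
wrist flange 315 ang 61.8 spread 0.999 r 75.2 pos [603.  283.4  11.1]
tcp rel [10.7 71.2] z 17.7 F [1.4 9.2 0.5] clock 7.075
side idx 21 ang -98.3 spread 0.999 r 57.2 pos [559.3 160.7  36.8]
tcp rel [11.1 71.1] z 17.7 F [1.6 9.5 0.6] clock 7.125
```

arm_command([
  [-1,0.001,-0.008,0,0],
  [-1,0.001,-0.008,0,0],
  [-1,0,-0.0075,0,0],
  [-1,-0.0006,-0.008,0,0],
  [-1,-0.0017,-0.0079,0,0],
  [-1,-0.0027,-0.0076,0,0],
  [-1,-0.0038,-0.0071,0,0],
  [-1,-0.0046,-0.0066,0,0],
  [-1,-0.0056,-0.0059,0,0],
  [-1,-0.0061,-0.0058,0,0],
  [-1,-0.0067,-0.0049,0,0],
  [-1,-0.0073,-0.0039,0,0],
  [-1,-0.0077,-0.0029,0,0],
  [-1,-0.0081,-0.0018,0,0],
  [-1,-0.0083,-0.0008,0,0],
])

```text
clock: 9.0
eef_pos: [492.6, 224.7, 17.3]
eef_rot: [-3.141, 0.0, 1.571]
wrist_force: [-5.6, 1.3, -0.2]
finger_gap: 0.7
finger_force: 2.4
```

```bash
python3 - <<'E'
from h import *
look('wrist'); look('side'); look('scene')
E
```

```text
wrist idx 573 ang 12.1 spread 0.992 r 56.9 pos [623.  228.8  37.8]
wrist flange 398 ang 61.8 spread 0.999 r 74.8 pos [602.7 283.3  11.1]
tcp rel [-74.9   6.7] z 17.2 F [-4.5  0.9  0.7] clock 9.05
tcp rel [-74.9   7.1] z 17.2 F [-5.6  0.1 -0.2] clock 9.1
scene idx 19 ang 16.6 spread 0.987 r 56.2 pos [621.5 231.5  35.4]
tcp rel [-74.8   7.3] z 17.2 F [-4.9  0.1  0.4] clock 9.15
```

arm_command([
  [-1,-0.008,0,0,0],
  [-1,-0.008,0,0,0],
  [-1,-0.008,0.0006,0,0],
  [-1,-0.0079,0.0017,0,0],
  [-1,-0.0076,0.0027,0,0],
  [-1,-0.0071,0.0038,0,0],
  [-1,-0.0066,0.0046,0,0],
  [-1,-0.006,0.0055,0,0],
  [-1,-0.0056,0.006,0,0],
  [-1,-0.0047,0.0066,0,0],
  [-1,-0.0038,0.0072,0,0],
  [-1,-0.0028,0.0077,0,0],
  [-1,-0.0017,0.008,0,0],
  [-1,-0.0009,0.0081,0,0],
])

```text
clock: 10.9
eef_pos: [556.2, 146.5, 17.5]
eef_rot: [3.142, 0.0, 1.571]
wrist_force: [-1.8, -5.2, 0.5]
finger_gap: 0.3
finger_force: 2.4
```

```bash
python3 - <<'E'
from h import *
look('wrist'); look('side')
E
```

```text
wrist idx 399 ang 111.2 spread 0.98 r 60.8 pos [544.6 272.1  37.3]
wrist flange 195 ang 61.6 spread 0.999 r 78.9 pos [605.4 286.6  11. ]
tcp rel [-10.5 -70.7] z 17.5 F [-0.5 -5.  -0.6] clock 10.95
tcp rel [-11.  -70.7] z 17.5 F [-0.2 -4.9  0.8] clock 11.0
```

arm_command([
  [-1,-0.0003,0.008,0,0],
  [-1,0,0.008,0,0],
  [-1,0,0.0075,0,0],
  [-1,0.0006,0.008,0,0],
  [-1,0.0017,0.0079,0,0],
  [-1,0.0027,0.0076,0,0],
  [-1,0.0038,0.0071,0,0],
  [-1,0.0046,0.0066,0,0],
  [-1,0.0056,0.006,0,0],
  [-1,0.0061,0.0055,0,0],
  [-1,0.0068,0.0047,0,0],
  [-1,0.0073,0.0037,0,0],
  [-1,0.0078,0.0028,0,0],
  [-1,0.0081,0.0017,0,0],
  [-1,0.0083,0.0008,0,0],
  [-1,0.0075,0,0,0],
  [-1,0.0075,0,0,0],
])

```text
clock: 13.12
eef_pos: [641.9, 225.7, 17.7]
eef_rot: [3.14, -0.0, 1.571]
wrist_force: [6.1, -1.3, 0.2]
finger_gap: 0.1
finger_force: 2.8
```

```bash
python3 - <<'E'
from h import *
look('wrist'); look('side')
E
```

```text
wrist idx 77 ang -115.5 spread 1.0 r 54.6 pos [544.1 167.9  37.9]
wrist flange 375 ang 61.5 spread 0.999 r 74.9 pos [603.2 283.2  11. ]
tcp rel [74.3  9.3] z 17.7 F [4.7 0.7 0.1] clock 13.175
side idx 15 ang -119.3 spread 0.999 r 56.3 pos [539.8 168.5  37. ]
tcp rel [74.3  9. ] z 17.7 F [ 6.1 -0.  -0.8] clock 13.225
```

arm_command([
  [-1,0.0081,-0.0004,0,0],
  [-1,0.008,-0.0016,0,0],
  [-1,0.0078,-0.0026,0,0],
  [-1,0.0074,-0.0036,0,0],
  [-1,0.0068,-0.0046,0,0],
  [-1,0.0061,-0.0054,0,0],
  [-1,0.0056,-0.006,0,0],
  [-1,0.0048,-0.0066,0,0],
  [-1,0.0038,-0.0072,0,0],
  [-1,0.0028,-0.0077,0,0],
  [-1,0.0018,-0.008,0,0],
  [-1,0.001,-0.0081,0,0],
  [-1,0,-0.008,0,0],
  [-1,0,-0.008,0,0],
  [-1,0,-0.008,0,0],
])

```text
clock: 15.1
eef_pos: [555.1, 289.5, 17.6]
eef_rot: [3.142, -0.001, 1.571]
wrist_force: [0.5, 5.7, 0.2]
finger_gap: 0.2
finger_force: 3.2
```

```bash
python3 - <<'E'
from h import *
look('wrist'); look('side'); look('scene')
E
```

```text
wrist idx 69 ang -1.6 spread 0.997 r 59.8 pos [627.1 215.2  37.7]
wrist flange 301 ang 61.7 spread 0.999 r 75.2 pos [603.  283.3  11.2]
tcp rel [-13.2  72.4] z 17.5 F [0.2 7.3 1.4] clock 15.15
side idx 11 ang -5.9 spread 0.999 r 53.9 pos [621.2 211.5  37.7]
tcp rel [-12.9  72.4] z 17.6 F [-0.6  6.6 -0.2] clock 15.2
scene idx 12 ang -3.3 spread 0.995 r 55.0 pos [622.2 213.1  36. ]
scene flange 5 ang 61.6 spread 0.998 r 78.3 pos [603.5 285.8  10.1]
tcp rel [-12.6  72.3] z 17.6 F [-1.1  6.9  0.2] clock 15.25
```

arm_command([
  [-1,-0.0003,-0.008,0,0],
  [-1,-0.0016,-0.0079,0,0],
  [-1,-0.0026,-0.0076,0,0],
  [-1,-0.0037,-0.0071,0,0],
  [-1,-0.0046,-0.0066,0,0],
  [-1,-0.0056,-0.0059,0,0],
  [-1,-0.0061,-0.0058,0,0],
  [-1,-0.0067,-0.0049,0,0],
  [-1,-0.006,-0.003,0,0],
  [-1,0,0,0,0],
])

```text
clock: 16.5
eef_pos: [498.6, 251.1, 17.4]
eef_rot: [-3.141, 0.0, 1.57]
wrist_force: [-3.1, -0.2, 0.2]
finger_gap: 0.8
finger_force: 1.6
```

```bash
python3 - <<'E'
from h import *
look('wrist'); look('scene')
E
```

```text
wrist idx 676 ang 63.7 spread 0.998 r 55.6 pos [591.8 267.1  37.5]
wrist flange 346 ang 61.9 spread 0.999 r 74.9 pos [602.9 283.3  11.2]
tcp rel [-68.8  34.1] z 17.3 F [-2.9  0.4 -1. ] clock 16.55
scene idx 11 ang 63.0 spread 0.979 r 57.8 pos [592.9 268.6  34. ]
tcp rel [-68.7  34.3] z 17.3 F [-3.4  0.5 -0.1] clock 16.6
```

The index is within 2° of the flange mark. I'll back off radially, slowly at first, then lift clear.

arm_command([
  [-1,0.0004,-0.001,0,0],
  [-1,0.0004,-0.001,0,0],
  [-1,0.0008,-0.002,0,0],
  [-1,0.002,-0.005,0,0],
  [-1,0.004,-0.01,0,0],
  [-1,0,0,-0.02,0],
  [-1,0,0,-0.03,0],
  [-1,0,0,-0.04,0],
  [-1,0,0,-0.04,0],
  [-1,0,0,-0.03,0],
  [-1,0,-0.03,0,0],
  [-1,-0.03,-0.03,0,0],
  [-1,-0.03,-0.02,0,0],
  [-1,-0.03,0,0,0],
  [-1,-0.03,0,0,0],
  [-1,0,0,0,0],
  [-1,0,0,0,0],
  [-1,0,0,0,0],
])

```text
clock: 18.85
eef_pos: [399.8, 140.0, 177.4]
eef_rot: [-3.142, -0.0, 1.572]
wrist_force: [0.5, 1.0, -0.2]
finger_gap: 0.1
finger_force: 0.0
```

```bash
python3 - <<'E'
from h import *
look('wrist',save='pics/w9.png'); look('side')
c=eyes.camera('scene'); cv2.imwrite('pics/s9.png',c['img'])
E
```

```text
wrist idx 253 ang 65.2 spread 0.998 r 55.7 pos [590.4 267.6  37.4]
wrist flange 62 ang 61.8 spread 1.0 r 77.9 pos [604.6 285.9  11. ]
tcp rel [-167.7  -77.2] z 177.4 F [ 0.  -0.3 -0.2] clock 18.9
side idx 12 ang 66.5 spread 0.998 r 57.9 pos [589.7 270.1  36. ]
tcp rel [-167.7  -77.3] z 177.3 F [-0.  -0.4  1.1] clock 18.95
```

View pics/w9.png

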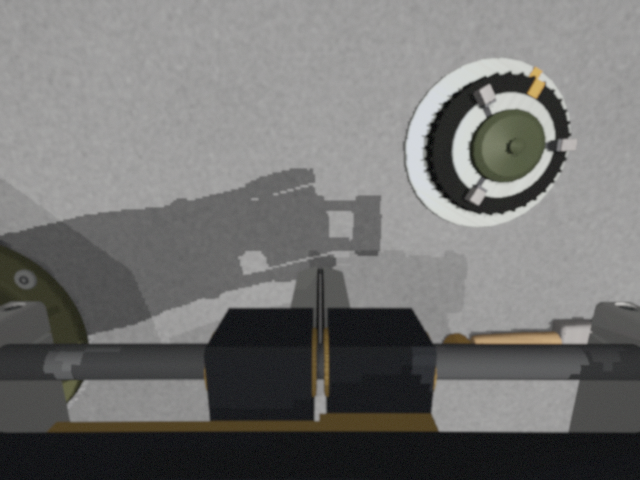

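View pics/s9.png

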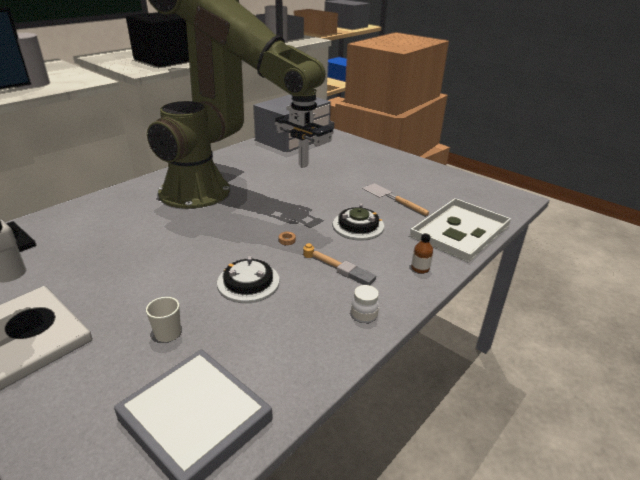

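The wrist view shows the two marks side by side at about (537,80), with the jaws drawn out and the lid centred at (512,145). The scene view shows the hand clear and the bystanders where they were. The index went round past the flange mark twice, for a total of about 723°.

```bash
python3 -c "
from cell import ticket
print(ticket.sign_off())"
```

```text
the job is handed in; nothing more can be done
None
```

I turned the loaded holder's ring two full turns counter-clockwise (about 723° by camera), so its mark is back beside the flange mark; in the last pictures the lid looks centred, nothing else looks moved and the hand is clear; handed in at about 19 s, no verdict returned.

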